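Clip the pick tin onto the amp's eye

TASK

Pinch the flap of the red pick tin shut where it stands, then pick the tin up and clip its snap hook onto the steel eye on the side of the practice amp: press the hook's sprung gate against the eye's bar until the bar is inside the hook and the gate has sprung shut behind it. Tug the tin firmly downwards so that the hook's bow pulls on the bar, to check that it holds, then let go and leave the tin hanging freely and at rest from the eye, flap shut, without knocking over or noticeably shifting anything else on the bench.

Things in the scene. Friction and masses are not known exactly. Their poses are not given: they have to be found in the camera images.
- tin_center (a point): Centre of the red pick tin's box, 26 mm above its underside. The tin stands upright on the bench: box 44 mm along x, 24 mm thick along y (-12 to +12, flap shut), 52 mm tall, about 0.13 kg with its hook. z up, +x the gate side, +y the flap side. Grip its broad y faces, tool leaning 35 to 45 degrees: coming from -x and above, since hook and amp leave no room straight above.
- tin: The same tin with the snap hook fixed on its top, origin at the centre of its underside, same axes. The hook is a closed loop of 6 mm aluminium rod in the tin's x-z plane, like a carabiner: spine at x = -14 mm, bottom rod 58 mm up, rounded bow with its inside 104 mm up in the middle (outside 110), nose at x = +14 mm ending 88 mm up. Its gate closes the +x side below the nose.
- gate_press (a point): Point on the outer side of the hook's shut gate, 78 mm above the tin's underside and at the tin's x = +17 mm, y = 0, where the eye's bar is best pressed in (66 to 83 mm up works). Fixed to the tin, same axes. Push towards +x until the bar's centre is at the tin's x = -2 to -6 mm; then lower the tin: the gate springs shut after about 10 mm.
- hook_bow (a point): Where the centre of the eye's bar ends up when the tin hangs: inside the hook under the top of its bow, 101 mm above the tin's underside, x = y = 0. Fixed to the tin, same axes.
- flap (a joint): Angle (rad) of the tin's flip-open flap, the whole +y broad face (44 x 49 x 4 mm), hinged along its bottom edge. 0 = shut, flush with the box; 0.25 to 0.45 at the start, its top edge leaning out to +y by up to 22 mm (so at most 46 mm over all). A light friction hinge: 0.2 N on its upper part moves it and it stays where it is left.
- gate (a joint): Angle (rad) of the sprung gate: 0 = shut against its stop at the nose, positive = swung inward (tip towards -x), at most 1.15. A spring shuts it; it takes about 2 to 3 N to press it in.
- eye_bar (a point): Middle of the bar of the steel eye on the amp's side: a 6 mm round rod, 44 mm long, level, along this point's x, 190 mm above the bench. This point's y points straight out from the amp (so the hook is pushed along -y); z is up. The bar stands 34 mm out from the amp on two level legs at x = +-22 mm from a 3 mm plate: a window of 38 by 28 mm lies between bar, legs and plate.
- eye: The whole steel eye (plate, legs and bar), fixed to the amp's side; origin on the amp's side behind the middle of the bar, axes as eye_bar.
- amp: Black practice amp, 190 mm (x) by 280 mm (y) by 270 mm tall, fixed; origin under its centre. The eye is on its +y side, 190 mm up; a carrying handle on top reaches 300 mm.
- black_pedal: Bystander: black effects pedal with one rotary knob, 122 x 74 x 60 mm, origin under its centre.
- phaser: Bystander: silver phaser pedal with three small knobs, 125 x 88 x 54 mm, origin under its centre.
- capo: Bystander: spring-loaded steel capo lying flat, about 130 x 80 x 16 mm, origin under its middle.
- slide_center (a point): Bystander: green glass bottleneck slide standing on end, 29 mm across, 62 mm tall; this point is its centre, 31 mm up.
- tuner: Bystander: small black tuner lying flat, about 60 x 50 x 15 mm, origin under its middle.
- polish_center (a point): Bystander: amber bottle of polish, 44 mm across, 120 mm tall; this point is its centre, 60 mm up.
- mug: Bystander: blue mug, 80 mm across, 92 mm tall, origin under its centre.
Things that resemble listed ones, but are neither listed nor needed, are in the scene too. Of the things like the tin, leave any that is purple, turquoise or white; of the rest the smaller one is meant.

How it is judged:
On the way, in this order (a step that is already met when the one before it is completed fails the run):
1. the flap is pinched shut (within 0.08 rad) while the tin still stands on the bench (value of joint flap below 0.08 rad and height (world z) of tin below 0.008 m and angle between tin's own z axis and vertical below 0.3 rad), for 0.1 s.
2. the tin is lifted more than 30 mm with the flap shut (height (world z) of tin above 0.03 m and value of joint flap below 0.12 rad), for 0.1 s.
3. the eye's bar is inside the hook and the gate has sprung shut behind it (within 0.12 rad) (x of eye_bar in the frame of tin between -0.013 and 0.013 m and y of eye_bar in the frame of tin between -0.022 and 0.022 m and z of eye_bar in the frame of tin between 0.06 and 0.106 m and value of joint gate below 0.12 rad), for 0.04 s.
4. the tin is tugged downwards: the hook's bow pulls on the bar with more than 4 N and the gate stays shut (contact force between tin and eye above 4 N and z of eye_bar in the frame of tin between 0.096 and 0.106 m and value of joint gate below 0.12 rad), for 0.1 s.
At the end, for the whole second after the job is handed in: The tin hangs released from the eye: the bar lies inside the hook's loop, up in the bow (bar centre 90 to 106 mm above the tin's underside), gate shut and flap shut within 0.12 rad, tin upright within 20 degrees and at rest (under 50 mm/s) (x of eye_bar in the frame of tin between -0.013 and 0.013 m and y of eye_bar in the frame of tin between -0.024 and 0.024 m and z of eye_bar in the frame of tin between 0.09 and 0.106 m and value of joint each of gate, flap below 0.12 rad and angle between tin's own z axis and vertical below 0.35 rad and linear speed of tin below 0.05 m/s and contact force between tin and the fingers below 0.05 N); the robot touches nothing.
It fails at once if a bystander is shifted by more than 30 mm or knocked over (distance of any of black_pedal, phaser, capo, slide_center, tuner, polish_center, mug from where it was at the start of the episode above 0.03 m or angle between any of slide_center, polish_center, mug's own z axis and vertical above 0.6 rad).
It also fails if it takes over 53 s, if anything falls off the work surface, if the arm or the gripper's body presses on something with over 40 N, if the wrist force passes 120 N, or if a joint passes its speed limit or range.

ROBOT

A 6-joint arm with a two-finger parallel gripper is mounted at the origin on the work surface. World frame = base frame: x ahead of the robot, y to its left, z up, the work surface at z = 0. Lengths are in m, angles in rad, forces in N, time in s.
With the tool pointing down it reaches from about 0.35 to 0.725 m from the base axis. Payload 6 kg.
Tool frame: the origin (TCP) lies at the very end of the fingers, on their centre line; the grasp point (between the pads) lies 19 mm behind it (env.grip_point_offset is the distance from the TCP to the grasp point, in m); z points along the fingers, x is the direction in which the jaws open and shut, and the axes are right-handed (so a half turn about z gives the same grasp; the last joint's range is limited). The gripper opens to 85 mm and grips with 20 to 120 N. Pads are 22 mm wide; open, the fingers measure 114 mm over their backs; the gripper's body (76 mm by 85 mm) begins 54 mm behind the grasp point. The pads swing forward as they close: fully open they stand 13 mm farther back than shut.
Start: joints at [-0.791, 0.04, 0.085, 0, -1.615, -0.334], TCP at [0.259, -0.541, 0.231] pointing down, gripper open.
Joint ranges: [-2.56, 2.56], [-1.29, 2.01], [-1.08, 1.49], [-3.29, 1.98], [-2.81, -0.18], [-2.99, 2.99]. Speed limits (rad/s): [2.57, 2.57, 3.01, 3.14, 3.14, 3.14].

INTERFACE

Orientations are given as a unit quaternion [x, y, z, w].
In Python, from bench import env gives the robot as it stands. The module is installed in compiled form; this text tells all that it offers.
- The arm moves only by the shell command python3 -m inch 'ROWS' [FORCE]. ROWS is JSON, one flat list of numbers, 7 for each row, row after row: the shift along the tool's x, y, z in units of 25 mm (1.0 is 25 mm), then the turn, a rotation vector about the tool's x, y, z in units of 6 degrees (1.0 is 6 degrees), then the finger opening in mm, from 0 to 85.4. In form: [dx, dy, dz, rx, ry, rz, jaw, dx, dy, dz, rx, ry, rz, jaw, ...]. A call has 1 to 10 rows; each row shifts and turns the commanded pose from where the row before left it, along the tool's axes as they then stand; what a row does not reach is not made up. A row lasts 1/10 s, in which the tool goes at most 50 mm and 8.59 degrees, less where a joint would pass 70% of its speed; a pose out of reach is approached as far as the arm can. A call is refused whole if a number of a shift passes 1 or a number of a turn 1, either way. A call with a gripper value outside its range is refused whole. The fingers move at their own pace and stop on an object; FORCE is the grip in N (left out, the last holds). Time passes only in rows, so rows that do not move let the fingers close. It gives the time, the measured TCP pose, the force and the opening at its end, in the units of the state.
- env.sense(): the state, without advancing time (a new reading comes with each control period).
- env.read_camera(name): name is "scene" or "top" or "wrist"; returns a dict with "img" (384x512x3 uint8, red, green, blue), "range_z" (384x512 float32, m along the optical axis (not along the pixel's ray), 0 where there is no reading), "fx", "fy", "cx", "cy" (pixels), "k1" (the pictures are not rectified: a ray, as slopes to the right and down, at radius r is drawn at 1 + k1 r^2 times it, then the intrinsics apply), "position" and "rotation" of the camera in the world. Camera axes: x right, y up, looking along -z (the intrinsics and any distortion apply to the point x, -y, -z); pixel columns grow to the right and rows downward; lengths in m; the calibration is good to about 2 mm. A picture is of the moment at which its call begins.
- env.finish_job(): hands the job in, once; it reports no verdict.
The state is a dict: "clock": time; "joint_pos": joint angles; "qd": joint speeds; "joint_torque": joint torques, N m; "tool_pos": TCP position; "ee_rot": TCP orientation; "contact_force": force on the tool from outside, world axes, zero at the start; "wrist_torque": the same for the moment, N m; "grip_width": finger opening in m.
Only numpy, scipy, OpenCV 4.12 (cv2) and the standard library are available. Lean on these libraries where they do the work, as an engineer would, in place of code of your own. Each camera call takes 0.05 s, during which the arm holds its last target. There are 200 camera calls.

## Working session

There is one attempt and no reset: what is moved stays moved. The work goes in short steps, Python scripts to look and compute and a shell command to move; the robot and the scene stay as the last step left them, time stands still between calls to the robot, and variables do not carry over. Pictures are saved under pics/ and viewed, about 8 in all and at most 12, crops included, and the job is handed in when it is done.

```bash
mkdir -p pics; cat > h.py <<'E'
import numpy as np, cv2
from scipy.spatial.transform import Rotation as R
from bench import env
def cam(n):
    c=env.read_camera(n); c['R']=np.array(c['rotation']) 
    if c['R'].shape!=(3,3): c['R']=R.from_quat(c['R']).as_matrix()
    c['p']=np.array(c['position']); return c
def rays(c,uv):
    uv=np.atleast_2d(np.asarray(uv,float)); d=np.stack([(uv[:,0]-c['cx'])/c['fx'],(uv[:,1]-c['cy'])/c['fy']],1)
    s=d.copy()
    for _ in range(10): s=d/(1+c['k1']*(s**2).sum(1,keepdims=True))
    return np.stack([s[:,0],-s[:,1],-np.ones(len(s))],1)@c['R'].T
def onplane(c,uv,z):
    r=rays(c,uv); return c['p']+r*((z-c['p'][2])/r[:,2])[:,None]
def pts(c,uv):
    uv=np.atleast_2d(uv); z=c['range_z'][uv[:,1].astype(int),uv[:,0].astype(int)]
    return c['p']+rays(c,uv)*z[:,None]
def proj(c,P):
    q=(np.atleast_2d(P)-c['p'])@c['R']; s=np.stack([q[:,0]/-q[:,2],-q[:,1]/-q[:,2]],1)
    s=s*(1+c['k1']*(s**2).sum(1,keepdims=True)); return s*[c['fx'],c['fy']]+[c['cx'],c['cy']]
def cross(c1,u1,c2,u2):
    a,b=rays(c1,u1)[0],rays(c2,u2)[0]
    t=np.linalg.lstsq(np.stack([a,-b],1),c2['p']-c1['p'],rcond=None)[0]
    p,q=c1['p']+t[0]*a,c2['p']+t[1]*b; return (p+q)/2,np.linalg.norm(p-q)
def save(n,im,s=1): cv2.imwrite('pics/'+n,cv2.resize(im[:,:,::-1],None,fx=s,fy=s,interpolation=cv2.INTER_CUBIC))
E
python3 - <<'E'
from h import *
s=env.sense(); print({k:np.round(v,3).tolist() for k,v in s.items()})
ims=[]
for n in ['scene','top']:
    c=cam(n); ims.append(c['img']); print(n,c['p'].round(3),c['R'].round(3).tolist(),c['fx'],c['k1'])
    save(n+'.png',c['img'],1.5)
w=cam('wrist'); print(w['p'],w['R'].round(3).tolist())
E
```

```text
{'clock': 0.0, 'joint_pos': [-0.791, 0.041, 0.084, -0.0, -1.615, -0.334], 'qd': [-0.0, -0.0, -0.002, 0.001, 0.002, 0.001], 'joint_torque': [-0.001, -36.82, 34.741, 6.932, -0.005, -0.0], 'tool_pos': [0.259, -0.541, 0.23], 'ee_rot': [0.533, 0.846, 0.0, -0.001], 'contact_force': [-0.113, 0.58, 0.269], 'wrist_torque': [0.008, -0.004, 0.031], 'grip_width': 0.085}
scene [1.029 0.738 0.803] [[-0.844, -0.327, 0.425], [0.536, -0.536, 0.652], [0.015, 0.778, 0.628]] 417.7680511560486 -0.11865683017070736
top [0.509 0.039 1.172] [[-0.005, 0.998, -0.055], [-1.0, -0.006, -0.015], [-0.015, 0.055, 0.998]] 385.7201770947822 0.028224503495536943
[ 0.19618692 -0.57229308  0.37268199] [[-0.431, -0.867, -0.249], [0.902, -0.414, -0.119], [0.0, -0.276, 0.961]]
```

View pics/scene.png

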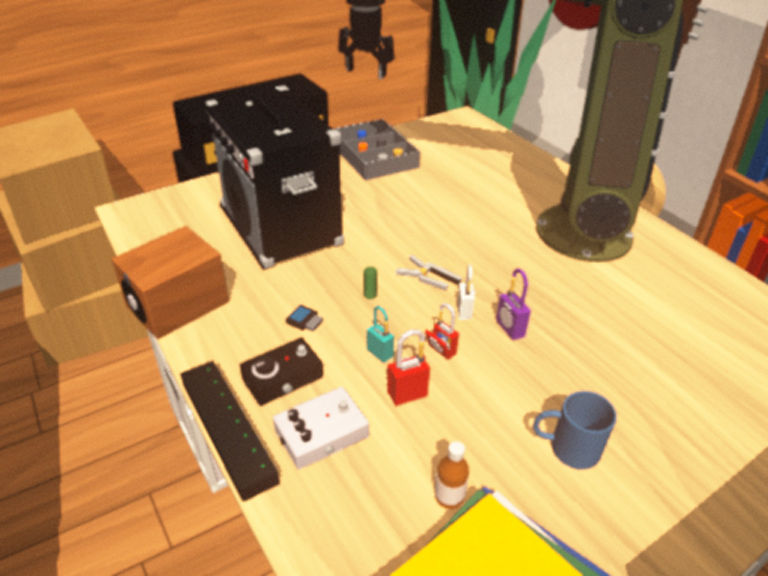

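View pics/top.png

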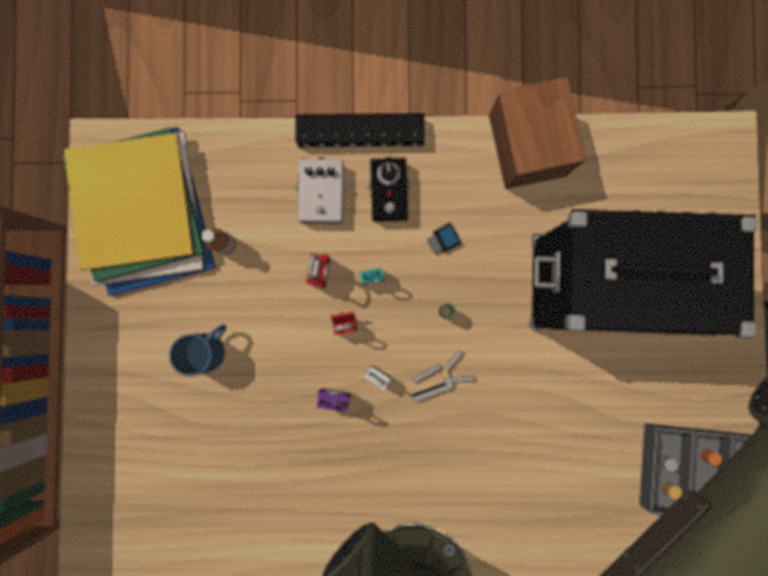

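The scene view shows two red tins: a larger one at (408,380), which is (318,270) in the top view, and a smaller one at (443,335), which is (343,323) in the top view. The turquoise, white and purple tins are excluded, so the smaller red tin is the one meant. The eye is at scene (298,183) and top (545,272). I'll confirm with enlarged crops.

```bash
python3 - <<'E'
from h import *
s=cam('scene');t=cam('top')
def crop(c,x,y,w,h,k): return cv2.resize(c['img'][y:y+h,x:x+w],(w*k,h*k),interpolation=cv2.INTER_CUBIC)
A=np.hstack([crop(s,265,190,65,50,6),crop(t,195,190,65,50,6)])
B=np.hstack([crop(s,170,100,65,50,6),crop(t,340,155,65,50,6)])
save('crop1.png',np.vstack([A,B]))
for n,c in [('scene',s),('top',t)]:
    hsv=cv2.cvtColor(c['img'],cv2.COLOR_RGB2HSV)
    m=((hsv[...,0]<6)|(hsv[...,0]>174))&(hsv[...,1]>170)&(hsv[...,2]>70)
    k,l,st,ce=cv2.connectedComponentsWithStats(m.astype(np.uint8))
    for i in range(1,k):
        if st[i,4]<40: continue
        v,u=np.where(l==i); P=pts(c,np.stack([u,v],1)); 
        print(n,st[i],ce[i].round(1),'med',np.median(P,0).round(3),'pct z',np.percentile(P[:,2],[5,50,95]).round(3), np.percentile(P[:,0],[5,95]).round(3),np.percentile(P[:,1],[5,95]).round(3))
# bright eye pixels in top: above amp edge region
for n,c,(x,y,w,h) in [('scene',s,(180,110,40,25)),('top',t,(350,168,30,30))]:
    vv,uu=np.mgrid[y:y+h,x:x+w]; uv=np.stack([uu.ravel(),vv.ravel()],1); g=c['img'][uv[:,1],uv[:,0]].max(1)
    uv=uv[g>90]; P=pts(c,uv); print(n,len(uv),np.median(P,0).round(3),np.percentile(P,[5,95],axis=0).round(3).tolist())
# amp: top-view points z in .25-.28
vv,uu=np.mgrid[100:260,330:512]; uv=np.stack([uu.ravel(),vv.ravel()],1);P=pts(t,uv);k=(abs(P[:,2]-.27)<.015)
Q=P[k][:,:2]; r=cv2.minAreaRect((Q*1000).astype(np.float32)); print('amp',r, np.median(P[k,2]))
E
```

```text
scene [369   0  31  19 414] [384.4   9. ] med [-0.918 -0.923  0.146] pct z [0.105 0.146 0.187] [-0.928 -0.908] [-1.024 -0.829]
scene [498 157  14  29 264] [506.3 172.4] med [-0.632  0.167 -0.222] pct z [-0.293 -0.222 -0.157] [-0.699 -0.622] [0.147 0.176]
scene [284 216  21  22 146] [296.2 226.7] med [0.51  0.152 0.043] pct z [0.013 0.043 0.051] [0.495 0.531] [0.112 0.159]
scene [259 241  27  29 568] [271.5 254.7] med [0.627 0.197 0.046] pct z [0.01  0.046 0.069] [0.595 0.646] [0.172 0.204]
top [205 170  14  21  81] [212.9 181. ] med [0.604 0.173 0.07 ] pct z [0.055 0.07  0.074] [0.587 0.641] [0.164 0.196]
top [222 209  15   8  77] [229.3 212.4] med [0.521 0.133 0.028] pct z [0.007 0.028 0.052] [0.512 0.527] [0.113 0.15 ]
top [  1 246   7   9  46] [  4.1 249.7] med [ 0.372  1.143 -0.5  ] pct z [-0.508 -0.5   -0.495] [0.354 0.387] [1.132 1.157]
scene 266 [ 0.595 -0.237  0.19 ] [[0.566, -0.241, 0.165], [0.625, -0.203, 0.202]]
top 337 [ 0.606 -0.238  0.03 ] [[0.571, -0.244, -0.003], [0.646, -0.206, 0.203]]
amp ((587.2837524414062, -378.591552734375), (282.2854919433594, 190.9718475341797), 87.12928009033203) 0.2700537015545511
```

View pics/crop1.png

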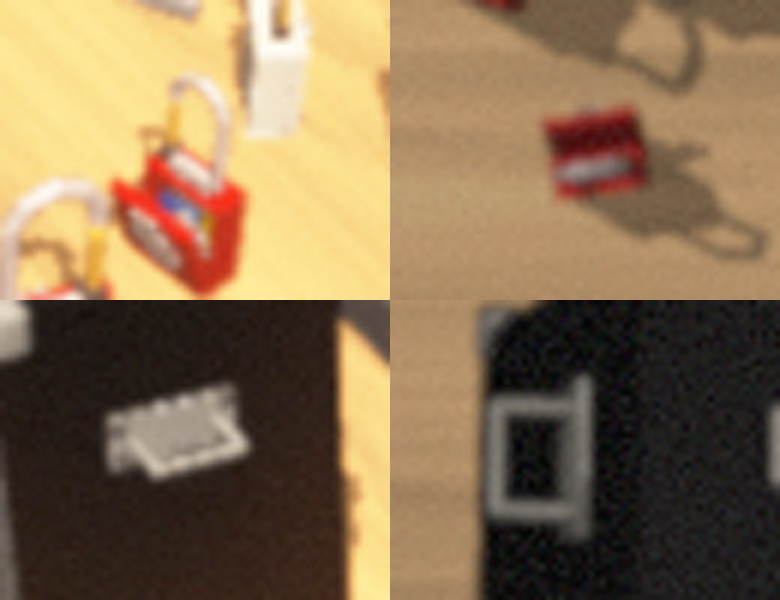

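The enlarged crop confirms the choice. The small red tin's flap is open towards world +x, and its gold gate faces world −y, towards the amp. The eye's bar stands out along world +y. Next I hover over the tin, beside the amp.

```bash
python3 -m inch '[0.87,0.97,-0.28,0,0,0,85,0.87,0.97,-0.28,0,0,0,85,0.87,0.97,-0.28,0,0,0,85,0.87,0.97,-0.28,0,0,0,85,0.87,0.97,-0.28,0,0,0,85,0.87,0.97,-0.28,0,0,0,85,0.87,0.97,-0.28,0,0,0,85,0.87,0.97,-0.28,0,0,0,85,0.87,0.97,-0.28,0,0,0,85,0.87,0.97,-0.28,0,0,0,85]' 30
python3 -m inch '[0.87,0.97,0,0,0,0,85,0.87,0.97,0,0,0,0,85,0.87,0.97,0,0,0,0,85,0.87,0.97,0,0,0,0,85,0.87,0.97,0,0,0,0,85,0.87,0.97,0,0,0,0,85,0.87,0.97,0,0,0,0,85,0.87,0.97,0,0,0,0,85,0.87,0.97,0,0,0,0,85,0.87,0.97,0,0,0,0,85]'
python3 -m inch '[0,0,0,0,0,-1,85,0,0,0,0,0,-1,85,0,0,0,0,0,-1,85,0,0,0,0,0,-1,85,0,0,0,0,0,-1,85,0,0,0,0,0,-1,85,0,0,0,0,0,-1,85,0,0,0,0,0,-1,85,0,0,0,0,0,-1,85,0,0,0,0,0,-1,85]'
python3 -m inch '[0,0,0,0,0,-0.7,85,0,0,0,0,0,0,85,0,0,0,0,0,0,85]'
python3 - <<'E'
from h import *
s=env.sense(); print(s['joint_pos'].round(3) if hasattr(s['joint_pos'],'round') else s['joint_pos'])
w=cam('wrist'); np.savez('w1.npz',**{k:v for k,v in w.items()}); save('w1.png',w['img'],1.5)
E
```

```text
clock: 1.25
tool_pos: [0.3839, -0.2392, 0.3017]
ee_rot: [0.533, 0.846, 0.0, 0.0]
contact_force: [0.8, -0.1, 0.0]
grip_width: 0.0845
clock: 2.25
tool_pos: [0.509, 0.0616, 0.3013]
ee_rot: [0.533, 0.846, 0.0, -0.0]
contact_force: [0.6, 0.1, 0.1]
grip_width: 0.0847
clock: 3.25
tool_pos: [0.5087, 0.0602, 0.3012]
ee_rot: [0.037, 0.999, 0.0, -0.0]
contact_force: [-0.8, 0.3, -0.4]
grip_width: 0.0849
clock: 3.55
tool_pos: [0.5087, 0.0603, 0.3012]
ee_rot: [0.003, 1.0, 0.0, -0.0]
contact_force: [-0.3, -0.2, 0.3]
grip_width: 0.085
[ 0.511 -0.174  0.009 -0.    -1.754 -0.518]
```

View pics/w1.png

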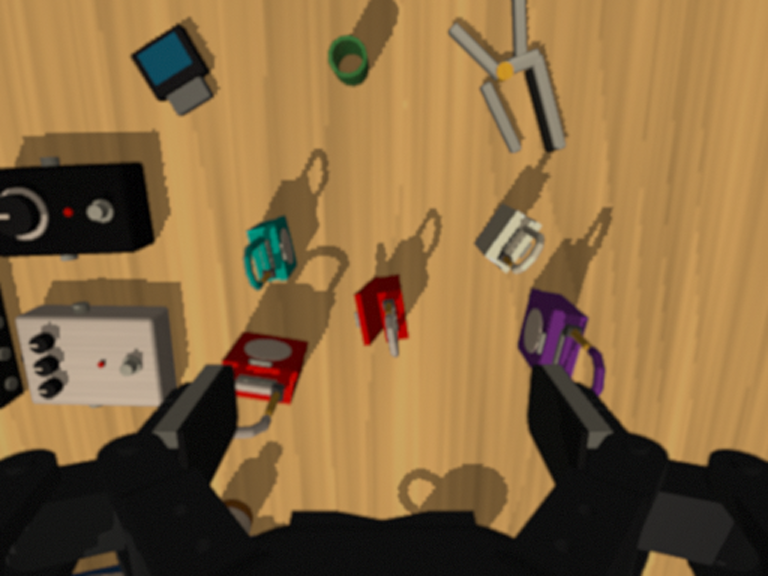

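The wrist view shows the target small red tin at (382,310), with its hook running down to (393,350) and its flap open to the left (+x). The large red tin is at (265,365), turquoise at (270,250), white at (510,240), purple at (555,335). Next I measure the tin's pose from the cloud, plus a second wrist view.

```bash
python3 -m inch '[0,0.9,0.6,0,0,0,85,0,0.9,0.6,0,0,0,85,0,0,0,0,0,0,85]'
cat > tin.py <<'E'
from h import *
def cloud(c):
    vv,uu=np.mgrid[0:384,0:512]; uv=np.stack([uu.ravel(),vv.ravel()],1); P=pts(c,uv); ok=c['range_z'].ravel()>.05
    return uv[ok],P[ok],c['img'].reshape(-1,3)[ok]
E
python3 - <<'E'
from tin import *
w1=dict(np.load('w1.npz')); w2=cam('wrist'); s=cam('scene'); t=cam('top')
for n,c in [('w1',w1),('w2',w2),('scene',s),('top',t)]:
    uv,P,C=cloud(c)
    k=(abs(P[:,0]-.515)<.045)&(abs(P[:,1]-.13)<.045)&(P[:,2]<.13)
    uv,P,C=uv[k],P[k],C[k]
    h=P[P[:,2]>.064]; 
    if len(h)>5:
        m=np.median(h,0); d=np.linalg.svd(h[:,:2]-h[:,:2].mean(0))[2][0]; e=(h[:,:2]-h[:,:2].mean(0))@d
        print(n,'hook',len(h),h[:,:2].mean(0).round(4),'dir',np.degrees(np.arctan2(d[1],d[0])).round(1),'ext',np.percentile(e,[2,98]).round(4),'zmax',np.percentile(h[:,2],[90,99]).round(3))
    b=P[(P[:,2]>.049)&(P[:,2]<.056)]
    if len(b)>5:
        r=cv2.minAreaRect((b[:,:2]*1000).astype(np.float32)); print('  boxtop',len(b),[np.round(q,1) for q in r], np.median(b[:,2]).round(4),'x',np.percentile(b[:,0],[2,98]).round(4),'y',np.percentile(b[:,1],[2,98]).round(4))
    b=P[(P[:,2]>.006)&(P[:,2]<.047)]; print('  side x',np.percentile(b[:,0],[1,99]).round(4),'y',np.percentile(b[:,1],[1,99]).round(4))
# neighbours in w2/top
uv,P,C=cloud(w1); 
m=((P[:,2]>.02)&(P[:,2]<.2)).reshape(-1)
mask=np.zeros((384,512),np.uint8); mask[uv[m,1],uv[m,0]]=1; idx=np.full((384,512),-1); idx[uv[:,1],uv[:,0]]=np.arange(len(P))
k,l,st,ce=cv2.connectedComponentsWithStats(mask)
for i in range(1,k):
    if st[i,4]>60:
        Q=P[idx[l==i]]; print(ce[i].round(),np.percentile(Q,[2,98],axis=0).round(3).tolist())
save('w2.png',w2['img'][100:384],1.5)
E
```

```text
clock: 3.9
tool_pos: [0.5081, 0.107, 0.2684]
ee_rot: [0.002, 1.0, -0.0, -0.002]
contact_force: [-0.0, -0.2, -0.8]
grip_width: 0.0852
w1 hook 198 [0.5035 0.1245] dir 101.0 ext [-0.0112  0.0193] zmax [0.109 0.11 ]
  boxtop 441 [array([510.8, 131. ]), array([39.8, 46.8]), np.float64(9.5)] 0.0513 x [0.4894 0.5307] y [0.1079 0.151 ]
  side x [0.4914 0.5325] y [0.1065 0.1554]
w2 hook 235 [0.5035 0.1255] dir 100.3 ext [-0.012   0.0189] zmax [0.109 0.111]
  boxtop 560 [array([510.5, 131.2]), array([39.6, 46.7]), np.float64(8.8)] 0.0513 x [0.4896 0.5302] y [0.1084 0.1539]
  side x [0.4959 0.5327] y [0.1065 0.1553]
scene hook 69 [0.5045 0.1346] dir 98.7 ext [-0.0175  0.0155] zmax [0.106 0.108]
  boxtop 61 [array([511.9, 135. ]), array([40.2, 45. ]), np.float64(11.3)] 0.0508 x [0.4904 0.532 ] y [0.1141 0.1544]
  side x [0.4892 0.5343] y [0.1103 0.1597]Traceback (most recent call last):
  File "<stdin>", line 14, in <module>
    return _quantile_unchecked(
        a, q, axis, out, overwrite_input, method, keepdims, weights)
    return _ureduce(a,
                    func=_quantile_ureduce_func,
    ...<5 lines>...
                    overwrite_input=overwrite_input,
                    method=method)
    r = func(a, **kwargs)
    result = _quantile(arr,
                       quantiles=q,
    ...<2 lines>...
                       out=out,
                       weights=wgt)
    slices_having_nans = np.isnan(arr[-1, ...])
                                  ~~~^^^^^^^^^
IndexError: index -1 is out of bounds for axis 0 with size 0
```

```bash
python3 -m inch '[0,0,0,0,0,-0.79,66,0,0,0,0,0,-0.79,66,0,0,0,0.94,0,0,66,0,0,0,0.94,0,0,66,0,0,0,0.94,0,0,66,0,0,0,0.94,0,0,66,0,0,0,0.94,0,0,66,0,0,0,0.94,0,0,66,0,0,0,0.94,0,0,66,0,0,0,0.94,0,0,66]'
cat >> h.py <<'E'
def go(P,yaw=None,lean=None):
    """shift left (tool axes, 25 mm units) to TCP point P, and turn error (6 deg units) to tin-x yaw (deg)/lean"""
    s=env.sense(); T=R.from_quat(s['ee_rot']); p=np.array(s['tool_pos'])
    print('tcp',p.round(4),'z',T.as_matrix()[:,2].round(3),'q',np.round(s['joint_pos'],2),'F',np.round(s['contact_force'],1),'w',round(float(s['grip_width']),4),'t',s['clock'])
    print('shift',(T.inv().apply(np.array(P)-p)/.025).round(2))
    if yaw is not None:
        a,l=np.radians([yaw,lean]); tx=np.array([np.cos(a),np.sin(a),0]); z=tx*np.sin(l)-np.array([0,0,np.cos(l)]); x=np.cross(tx,[0,0,1.]) # = -tin y
        G=np.stack([x,np.cross(z,x),z],1); print('turn',(np.degrees((T.inv()*R.from_matrix(G)).as_rotvec())/6).round(2))
E
python3 - <<'E'
from h import *
go([.494,.190,.1004],-80.5,45); go([.5069,.1128,.0226])
E
```

```text
clock: 5.05
tool_pos: [0.5093, 0.1051, 0.2727]
ee_rot: [-0.073, 0.92, -0.384, 0.032]
contact_force: [1.4, 0.2, 0.4]
grip_width: 0.0661
tcp [0.5093 0.1051 0.2727] z [ 0.115 -0.701 -0.704] q [ 0.93  0.   -0.25  0.57 -1.87 -0.75] F [1.4 0.2 0.4] w 0.0661 t 5.05
shift [0.08 7.32 2.4 ]
turn [-0.05 -0.02 -0.05]
tcp [0.5093 0.1051 0.2727] z [ 0.115 -0.701 -0.704] q [ 0.93  0.   -0.25  0.57 -1.87 -0.75] F [1.4 0.2 0.4] w 0.0661 t 5.05
shift [0.07 7.33 6.81]
```

```bash
python3 -m inch '[0.01,0.92,0.3,0,0,0,66,0.01,0.92,0.3,0,0,0,66,0.01,0.92,0.3,0,0,0,66,0.01,0.92,0.3,0,0,0,66,0.01,0.92,0.3,0,0,0,66,0.01,0.92,0.3,0,0,0,66,0.01,0.92,0.3,0,0,0,66,0,0.92,0.3,0,0,0,66,0,0,0,0,0,0,66]'
python3 - <<'E'
from tin import *
go([.5069,.1128,.0226],-80.5,45)
c=cam('scene');w=cam('wrist')
a=cv2.resize(c['img'][120:290,190:400],(525,425),interpolation=cv2.INTER_CUBIC); b=cv2.resize(w['img'],(266,200)); im=np.zeros((425,791,3),np.uint8); im[:,:525]=a; im[:200,525:]=b
save('pre.png',im)
uv,P,C=cloud(w); h=P[(abs(P[:,0]-.504)<.03)&(abs(P[:,1]-.13)<.04)&(P[:,2]>.064)&(P[:,2]<.115)]
if len(h)>5: print(len(h),h.mean(0),h[:,2].max())
E
```

```text
clock: 5.95
tool_pos: [0.4923, 0.1911, 0.0955]
ee_rot: [-0.075, 0.92, -0.384, 0.029]
contact_force: [-0.6, 0.5, -0.8]
grip_width: 0.066
tcp [0.4923 0.1911 0.0955] z [ 0.111 -0.702 -0.704] q [ 1.05  0.21 -0.32  0.47 -1.69 -0.99] F [-0.6  0.5 -0.8] w 0.066 t 5.95
shift [-0.08 -0.17  4.31]
turn [-0.05 -0.06 -0.01]
823 [0.50111406 0.13977675 0.09710751] 0.11085129176915878
```

View pics/pre.png

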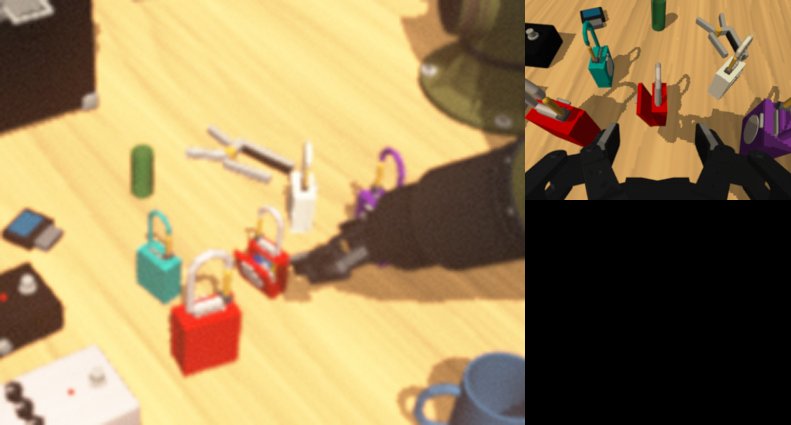

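In the scene part of this view the gripper leans in behind the tin, which is at (262,255) in the crop. The wrist inset shows the tin centred between the fingers at (655,100). The large red and purple tins are outside the fingers, and I check that clearance numerically before going in.

```bash
python3 - <<'E'
from tin import *
s=env.sense(); T=R.from_quat(s['ee_rot']); p=np.array(s['tool_pos'])
for n in ['wrist','top']:
    c=cam(n); uv,P,C=cloud(c)
    q=T.inv().apply(P-p); k=(P[:,2]>.012)&(P[:,2]<.2)&(abs(q[:,0])<.09)&(abs(q[:,1])<.05)&(q[:,2]>-.02)&(q[:,2]<.13)
    P,q=P[k],q[k]; far=np.hypot(P[:,0]-.504,P[:,1]-.13)>.045
    for sgn in (1,-1):
        m=far&(q[:,0]*sgn>0)&(abs(q[:,0])>.05); 
        if m.sum(): i=np.where(m)[0][np.argsort(abs(q[m,0]))[:max(1,m.sum()//50)]][-1]; print(n,sgn,m.sum(),'closest',q[i].round(3),P[i].round(3))
    m=~far; print(n,'tin in tool x',np.percentile(q[m,0],[1,50,99]).round(4), 'flap/box below .056:',np.percentile(q[m&(P[:,2]<.056),0],[1,99]).round(4))
E
```

```text
wrist 1 383 closest [ 0.084 -0.023  0.119] [0.427 0.079 0.031]
wrist -1 1760 closest [-0.077 -0.034  0.124] [0.588 0.093 0.036]
wrist tin in tool x [-0.0283 -0.0042  0.0123] flap/box below .056: [-0.0286  0.0123]
top 1 16 closest [ 0.081 -0.021  0.12 ] [0.43  0.08  0.029]
top -1 23 closest [-0.08  -0.044  0.127] [0.591 0.085 0.04 ]
top tin in tool x [-0.0311 -0.0139  0.0093] flap/box below .056: [-0.0313  0.0093]
```

```bash
python3 -m inch '[-0.04,-0.03,0.86,0,0,0,66,-0.03,-0.03,0.86,0,0,0,66,-0.03,-0.03,0.86,0,0,0,66,0,-0.03,0.86,0,0,0,66,0,-0.03,0.86,0,0,0,66,0,0,0,0,0,0,66]'
python3 - <<'E'
from h import *
go([.5069,.1128,.0226],-80.5,45)
c=cam('scene');w=cam('wrist')
a=cv2.resize(c['img'][180:270,240:360],(480,360),interpolation=cv2.INTER_CUBIC); b=cv2.resize(w['img'][60:300,130:390],(312,288)); im=np.zeros((360,792,3),np.uint8); im[:,:480]=a; im[:288,480:]=b
save('in.png',im)
E
```

```text
clock: 6.75
tool_pos: [0.5076, 0.1114, 0.0245]
ee_rot: [-0.073, 0.92, -0.383, 0.03]
contact_force: [0.4, -0.8, -0.1]
grip_width: 0.0659
tcp [0.5076 0.1114 0.0245] z [ 0.111 -0.7   -0.705] q [ 0.94  0.19 -0.5   0.53 -1.5  -0.99] F [ 0.4 -0.8 -0.1] w 0.0659 t 6.75
shift [0.02 0.1  0.01]
turn [-0.03 -0.06 -0.04]
```

View pics/in.png

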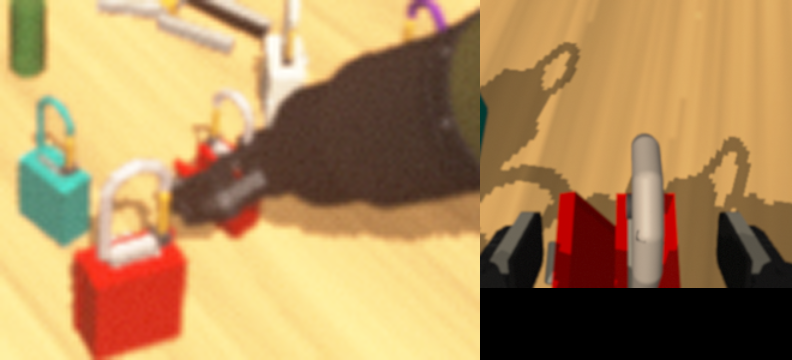

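The fingers straddle the tin: in the inset the flap is at (580,240) just inside the left finger, with the right finger clear and no contact force. Now I close gently to pinch the flap shut.

```bash
python3 -m inch '[0,0,0,0,0,0,58,0,0,0,0,0,0,50,0,0,0,0,0,0,44,0,0,0,0,0,0,38,0,0,0,0,0,0,33,0,0,0,0,0,0,29,0,0,0,0,0,0,26,0,0,0,0,0,0,23,0,0,0,0,0,0,20,0,0,0,0,0,0,20]' 30
python3 -m inch '[0,0,0,0,0,0,18,0,0,0,0,0,0,18,0,0,0,0,0,0,18,0,0,0,0,0,0,18]' 45
python3 - <<'E'
from h import *
go([.5069,.1128,.0226],-80.5,45)
E
```

```text
clock: 7.85
tool_pos: [0.5083, 0.1137, 0.0255]
ee_rot: [-0.074, 0.92, -0.383, 0.031]
contact_force: [-1.8, -0.7, 2.3]
grip_width: 0.0231
clock: 8.25
tool_pos: [0.5083, 0.1137, 0.0256]
ee_rot: [-0.074, 0.92, -0.383, 0.031]
contact_force: [-2.1, -0.1, 4.1]
grip_width: 0.0222
tcp [0.5083 0.1137 0.0256] z [ 0.114 -0.7   -0.705] q [ 0.94  0.19 -0.5   0.53 -1.5  -0.99] F [-2.1 -0.1  4.1] w 0.0222 t 8.25
shift [0.06 0.07 0.1 ]
turn [-0.02 -0.03 -0.03]
```

```bash
python3 -m inch '[0,-0.3,-0.3,0,0,0,18,0,-0.6,-0.6,0,0,0,18,0,-0.7,-0.7,0,0,0,18,0,-0.7,-0.7,0,0,0,18,0,-0.7,-0.7,0,0,0,18,0,-0.7,-0.7,0,0,0,18,0,-0.6,-0.6,0,0,0,18,0,-0.3,-0.3,0,0,0,18,0,0,0,0,0.73,0.73,18,0,0,0,0,0.73,0.73,18]' 45
python3 -m inch '[0,0,0,0,0,0,18,0,0,0,0,0,0,18]'
cat > tp.py <<'E'
from tin import *
def tinfit(w,p,T):
    """hook + box points near the held tin in tool frame"""
    uv,P,C=cloud(w); q=T.inv().apply(P-p); return uv,P,C,q
E
python3 - <<'E'
from tin import *
st=env.sense(); T=R.from_quat(st['ee_rot']); p=np.array(st['tool_pos'])
go([.6,-.145,.14],-92.9,45)
M=T.as_matrix(); tx=np.array([M[0,2],M[1,2],0]); tx/=np.linalg.norm(tx); ty=np.cross([0,0,1],tx)
g=p-.019*M[:,2]; o=g-.004*tx; print('tin origin xy pred',o.round(4),'tinx yaw',np.degrees(np.arctan2(tx[1],tx[0])).round(1))
B=np.stack([tx,ty,[0,0,1]],1)
for n in ['wrist','scene','top']:
    c=cam(n); uv,P,C=cloud(c); l=(P-o)@B; hsv=cv2.cvtColor(C[None],cv2.COLOR_RGB2HSV)[0]
    red=((hsv[:,0]<6)|(hsv[:,0]>174))&(hsv[:,1]>150)
    near=(abs(l[:,0])<.05)&(abs(l[:,1])<.04)&(abs(l[:,2])<.1)
    r=l[near&red]; print(n,'red',len(r), np.percentile(r,[2,98],axis=0).round(4).tolist() if len(r) else '')
    light=near&(hsv[:,1]<70)&(hsv[:,2]>110)&(abs(l[:,1])<.012)&(l[:,2]>.015); r=l[light]
    if len(r)>5:
        print('  hook',len(r),np.percentile(r,[2,50,98],axis=0).round(4).tolist())
        f=np.polyfit(r[:,2],r[:,1],1); print('  roll dy/dz',f.round(3))
s=cam('scene'); w=cam('wrist')
b=cv2.resize(w['img'],(395,296)); u=proj(s,o)[0].astype(int); a=cv2.resize(s['img'][u[1]-55:u[1]+35,u[0]-60:u[0]+60],(395,296),interpolation=cv2.INTER_CUBIC); save('held.png',np.hstack([a,b]))
# eye
for n in ['scene','top']:
    c=cam(n); uv,P,C=cloud(c); k=(abs(P[:,0]-.596)<.045)&(P[:,1]>-.215)&(P[:,1]<-.19)&(abs(P[:,2]-.19)<.015)
    e=P[k]; d=np.linalg.svd(e[:,:2]-e[:,:2].mean(0))[2][0] if len(e)>5 else 0
    print(n,'bar',len(e),e.mean(0).round(4),np.median(e,0).round(4),np.percentile(e,[3,97],axis=0).round(4).tolist(),d)
E
```

```text
clock: 9.25
tool_pos: [0.5079, 0.1145, 0.188]
ee_rot: [0.027, 0.923, -0.383, -0.011]
contact_force: [-0.2, -0.1, -1.0]
grip_width: 0.0221
clock: 9.45
tool_pos: [0.5084, 0.114, 0.1872]
ee_rot: [0.025, 0.923, -0.384, -0.011]
contact_force: [-0.2, -0.4, -1.5]
grip_width: 0.0217
tcp [0.5084 0.114  0.1872] z [-0.039 -0.708 -0.705] q [ 0.89  0.16 -0.21  0.45 -1.86 -0.96] F [-0.2 -0.4 -1.5] w 0.0217 t 9.45
shift [-4.22 -5.82  8.52]
turn [-0.02 -0.03 -0.02]
tin origin xy pred [0.5094 0.1315 0.2006] tinx yaw -93.1
wrist red 5023 [[-0.0228, -0.0102, -0.0176], [0.0206, 0.0118, 0.0146]]
  hook 2808 [[-0.0163, -0.0004, 0.0525], [-0.0062, 0.0022, 0.0679], [0.01, 0.0047, 0.0714]]
  roll dy/dz [0.019 0.001]
scene red 131 [[-0.0268, -0.0056, -0.0372], [0.016, 0.014, 0.0125]]
  hook 30 [[-0.0177, 0.0011, 0.0541], [-0.0103, 0.0037, 0.0648], [0.0108, 0.0063, 0.07]]
  roll dy/dz [0.028 0.002]
top red 73 [[-0.018, -0.0104, -0.0009], [0.0216, 0.0121, 0.0288]]
  hook 33 [[-0.0125, -0.0005, 0.0182], [-0.0002, 0.0025, 0.0685], [0.0117, 0.0057, 0.0732]]
  roll dy/dz [ 0.072 -0.001]
scene bar 40 [ 0.5987 -0.2048  0.1906] [ 0.6001 -0.2043  0.1906] [[0.5746, -0.2121, 0.1877], [0.6208, -0.2007, 0.1939]] [ 0.99805506 -0.06233855]
top bar 53 [ 0.597  -0.2081  0.1925] [ 0.5963 -0.2078  0.1925] [[0.5734, -0.2137, 0.1894], [0.6215, -0.2045, 0.1961]] [-9.99999987e-01 -1.59592489e-04]
```

View pics/held.png

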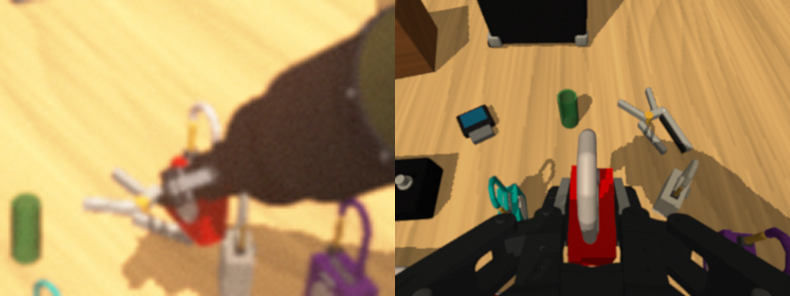

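The tin is held squarely: in the left part it is at (205,215), and the wrist view shows the hook centred between the fingers at (588,180). The flap is shut at 22 mm jaw width. The bar is about (0.597, −0.206, 0.190). Now I carry the tin to a point 45 mm in front of it.

```bash
python3 - <<'E'
from h import *
go([.5959,-.1794,.165],-92.9,45)
E
```

```text
tcp [0.5081 0.1142 0.1881] z [-0.038 -0.707 -0.706] q [ 0.89  0.16 -0.21  0.45 -1.86 -0.96] F [-0.1  0.5 -1. ] w 0.0221 t 9.8
shift [-4.15 -7.49  8.82]
turn [-0.02 -0.02 -0.03]
```

```bash
python3 -m inch '[-0.2,-0.4,0.4,0,0,0,18,-0.4,-0.7,0.8,0,0,0,18,-0.5,-0.8,0.9,0,0,0,18,-0.5,-0.8,1,0,0,0,18,-0.5,-0.8,1,0,0,0,18,-0.5,-0.8,1,0,0,0,18,-0.5,-0.8,1,0,0,0,18,-0.4,-0.7,0.8,0,0,0,18,-0.4,-0.6,0.7,0,0,0,18,-0.2,-0.4,0.4,0,0,0,18]' 45
python3 -m inch '[0,0,0,0,0,0,18,0,0,0,0,0,0,18]'
cat > rel.py <<'E'
from tin import *
def frame():
    st=env.sense(); T=R.from_quat(st['ee_rot']); p=np.array(st['tool_pos']); M=T.as_matrix()
    tx=np.array([M[0,2],M[1,2],0]); tx/=np.linalg.norm(tx); ty=np.cross([0,0,1],tx); B=np.stack([tx,ty,[0,0,1]],1)
    o=p+B@[-.0184,.0025,-.025]; return o,B
def measure(names=('wrist','scene','top')):
    o,B=frame(); print('o',o.round(4),'bar est in tin',((np.array([.597,-.206,.19])-o)@B).round(4))
    for n in names:
        c=cam(n); uv,P,C=cloud(c); l=(P-o)@B; hsv=cv2.cvtColor(C[None],cv2.COLOR_RGB2HSV)[0]
        light=(hsv[:,1]<80)&(hsv[:,2]>90)
        h=l[light&(abs(l[:,0])<.025)&(abs(l[:,1])<.01)&(l[:,2]>.058)&(l[:,2]<.12)]
        if len(h)>5: 
            top=h[h[:,2]>np.percentile(h[:,2],85)]
            print(n,'hook',len(h),'x',np.percentile(h[:,0],[2,98]).round(4),'y',np.median(h[:,1]).round(4),'zmax',np.percentile(h[:,2],98).round(4),'bow x',np.median(top[:,0]).round(4))
        k=(abs(P[:,0]-.597)<.03)&(P[:,1]>-.216)&(P[:,1]<-.19)&(abs(P[:,2]-.19)<.012); e=P[k]
        if len(e)>8:
            f=np.polyfit(e[:,0],e[:,1],1); print(n,'bar',len(e),np.median(e,0).round(4),'x',np.percentile(e[:,0],[2,98]).round(4),'yaw',np.degrees(f[0]).round(1),'in tin',((np.median(e,0)-o)@B).round(4))
    return o,B
E
python3 - <<'E'
from rel import *
o,B=measure()
go([.5959,-.1794,.137],-92.9,45)
w=cam('wrist'); np.savez('w3.npz',**w); s=cam('scene')
b=cv2.resize(w['img'][40:280,120:400],(400,343)); a=cv2.resize(s['img'][90:180,150:255],(400,343),interpolation=cv2.INTER_CUBIC); save('pre2.png',np.hstack([a,b]))
E
```

```text
clock: 10.8
tool_pos: [0.5958, -0.1551, 0.167]
ee_rot: [0.026, 0.923, -0.384, -0.011]
contact_force: [0.7, -0.1, -0.6]
grip_width: 0.0218
clock: 11.0
tool_pos: [0.596, -0.153, 0.1675]
ee_rot: [0.026, 0.923, -0.384, -0.01]
contact_force: [0.1, -0.2, -1.5]
grip_width: 0.0219
o [ 0.5995 -0.1347  0.1425] bar est in tin [0.0713 0.0014 0.0475]
wrist hook 3437 x [-0.0155  0.012 ] y -0.0006 zmax 0.1096 bow x 0.0006
wrist bar 1473 [ 0.595  -0.2059  0.192 ] x [0.5716 0.6194] yaw -1.3 in tin [ 0.0713 -0.0006  0.0495]
scene hook 16 x [-0.0047  0.0142] y 0.002 zmax 0.108 bow x -0.001
scene bar 41 [ 0.5981 -0.2052  0.1904] x [0.5737 0.6219] yaw -0.9 in tin [0.0705 0.0025 0.0479]
top hook 61 x [-0.0171  0.0129] y 0.0009 zmax 0.1103 bow x -0.0011
top bar 56 [ 0.5962 -0.2077  0.1921] x [0.5731 0.6216] yaw -0.4 in tin [0.073  0.0008 0.0495]
tcp [ 0.5963 -0.152   0.1676] z [-0.038 -0.707 -0.706] q [ 0.4   0.12 -0.35  0.69 -1.53 -0.64] F [-0.   0.1 -1.3] w 0.0217 t 11.15
shift [-0.04  0.09  1.64]
turn [-0.02 -0.02 -0.03]
```

View pics/pre2.png

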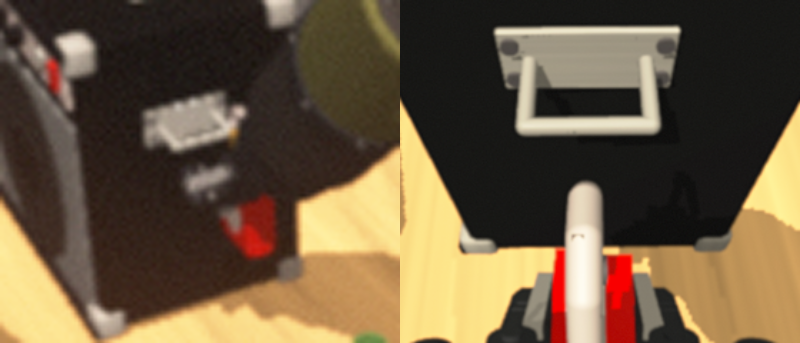

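The wrist part of this view shows the bar level at (588,127), with the hook's bow at (585,190) centred below it. All three cameras put the bar near (0.071, 0, 0.048) in the tin frame. I now lower by 29 mm, then advance to just short of the gate.

```bash
python3 -m inch '[0,0.4,0.4,0,0,0,18,0,0.42,0.42,0,0,0,18,0,-0.4,0.4,0,0,0,18,0,-0.5,0.5,0,0,0,18,0,-0.4,0.4,0,0,0,18,0,0,0,0,0,0,18,0,0,0,0,0,0,18]'
python3 - <<'E'
from rel import *
o,B=measure()
go([.5959,-.1794,.137],-92.9,45)
E
```

```text
clock: 11.95
tool_pos: [0.5934, -0.1994, 0.1384]
ee_rot: [0.026, 0.923, -0.384, -0.011]
contact_force: [-0.1, 0.0, -0.5]
grip_width: 0.0219
o [ 0.5969 -0.1812  0.1134] bar est in tin [0.0248 0.0015 0.0766]
wrist hook 3780 x [-0.0155  0.0244] y -0.0006 zmax 0.1096 bow x 0.0007
wrist bar 2591 [ 0.591  -0.2065  0.1921] x [0.5716 0.6194] yaw -1.4 in tin [ 0.0256 -0.0044  0.0787]
scene hook 17 x [-0.0032  0.0239] y 0.0029 zmax 0.1088 bow x -0.0018
scene bar 25 [ 0.6085 -0.2052  0.1909] x [0.5965 0.6218] yaw -13.1 in tin [0.0233 0.013  0.0775]
top hook 63 x [-0.0158  0.0241] y 0.0013 zmax 0.11 bow x 0.0008
top bar 58 [ 0.5961 -0.2076  0.1928] x [0.5733 0.6213] yaw -0.5 in tin [0.0264 0.0007 0.0794]
tcp [ 0.5938 -0.1985  0.1385] z [-0.038 -0.707 -0.706] q [ 0.32  0.12 -0.41  0.73 -1.44 -0.63] F [ 0.2  0.  -1.4] w 0.022 t 12.1
shift [-0.04  0.59 -0.5 ]
turn [-0.02 -0.02 -0.03]
```

```bash
python3 -m inch '[0,-0.16,0.16,0,0,0,18,0,-0.16,0.16,0,0,0,18,0,-0.16,0.16,0,0,0,18,0,-0.16,0.16,0,0,0,18,0,-0.16,0.16,0,0,0,18,0,0,0,0,0,0,18,0,0,0,0,0,0,18]'
python3 - <<'E'
from rel import *
o,B=measure()
go([.5959,-.1794,.137],-92.9,45)
E
```

```text
clock: 12.8
tool_pos: [0.5912, -0.2277, 0.1375]
ee_rot: [0.026, 0.923, -0.383, -0.012]
contact_force: [-0.1, -0.5, -4.9]
grip_width: 0.0225
o [ 0.5948 -0.2094  0.1125] bar est in tin [-0.0036  0.002   0.0775]
wrist hook 4301 x [-0.0155  0.0119] y -0.0005 zmax 0.1095 bow x 0.0006
wrist bar 7740 [ 0.6034 -0.2035  0.1917] x [0.5711 0.6261] yaw 1.0 in tin [-0.0064  0.0083  0.0792]
scene hook 10 x [-0.0022  0.0224] y 0.003 zmax 0.1098 bow x 0.0004
top hook 58 x [-0.0157  0.016 ] y 0.0011 zmax 0.1102 bow x 0.0003
top bar 116 [ 0.5959 -0.2046  0.1915] x [0.5699 0.6249] yaw -1.2 in tin [-0.0049  0.0008  0.079 ]
tcp [ 0.5917 -0.2271  0.138 ] z [-0.04  -0.707 -0.706] q [ 0.27  0.12 -0.42  0.75 -1.4  -0.6 ] F [-0.7 -1.  -5.1] w 0.0225 t 12.95
shift [-0.06  1.38 -1.33]
turn [-0.02 -0.04 -0.03]
```

```bash
python3 -m inch '[0,0.12,0.12,0,0,0,18,0,0.12,0.12,0,0,0,18,0,0.12,0.12,0,0,0,18,0,0,0,0,0,0,18,0,0.14,0.03,0,0,0,18,0,0.14,0.03,0,0,0,18,0,0,0,0,0,0,18,0,0,0,0,0,0,18]'
python3 - <<'E'
from rel import *
o,B=measure()
go([.5959,-.1794,.137],-92.9,45)
s=cam('scene');w=cam('wrist')
b=cv2.resize(w['img'][40:280,120:400],(400,343)); a=cv2.resize(s['img'][105:165,165:235],(400,343),interpolation=cv2.INTER_CUBIC); save('ins.png',np.hstack([a,b]))
E
```

```text
clock: 13.75
tool_pos: [0.5923, -0.223, 0.1198]
ee_rot: [0.025, 0.923, -0.384, -0.01]
contact_force: [-0.4, 0.1, -1.4]
grip_width: 0.0219
o [ 0.5958 -0.2048  0.0948] bar est in tin [0.0011 0.0012 0.0952]
wrist hook 4578 x [-0.0155  0.011 ] y -0.0005 zmax 0.1095 bow x 0.0005
wrist bar 6661 [ 0.5956 -0.2058  0.1925] x [0.572  0.6189] yaw -0.5 in tin [ 0.001  -0.0001  0.0977]
scene hook 14 x [-0.0036  0.0171] y 0.0023 zmax 0.1087 bow x 0.0011
scene bar 25 [ 0.61   -0.2063  0.1917] x [0.5958 0.621 ] yaw 9.6 in tin [0.0007 0.0143 0.0969]
top hook 63 x [-0.0158  0.0144] y 0.0006 zmax 0.1109 bow x 0.0
top bar 65 [ 0.5978 -0.2071  0.1927] x [0.5732 0.6217] yaw -0.6 in tin [0.0022 0.0021 0.098 ]
tcp [ 0.5924 -0.2231  0.1199] z [-0.039 -0.707 -0.706] q [ 0.28  0.13 -0.44  0.75 -1.38 -0.63] F [ 0.4 -0.3 -0.9] w 0.0219 t 13.9
shift [-0.04  0.75 -1.72]
turn [-0.02 -0.03 -0.04]
```

View pics/ins.png

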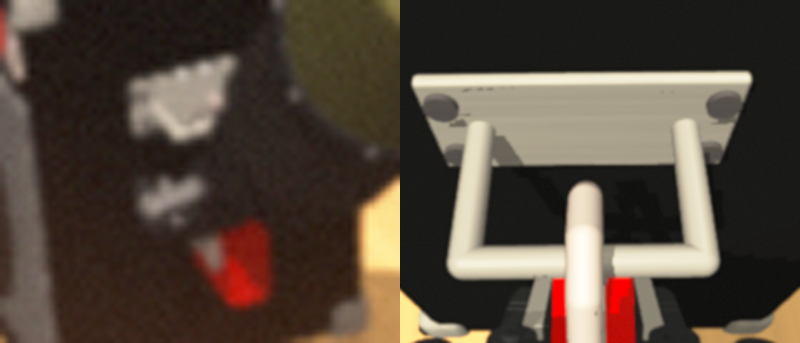

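The wrist part of this view shows the bow at (585,200) inside the eye's window with the bar passing through. The force is back at baseline, so the gate has released. Now I tug downwards in small steps.

```bash
python3 -m inch '[0,0.06,0.06,0,0,0,18,0,0.06,0.06,0,0,0,18,0,0.06,0.06,0,0,0,18,0,0,0,0,0,0,18,0,0,0,0,0,0,18]'
python3 -m inch '[0,0.03,0.03,0,0,0,18,0,0,0,0,0,0,18,0,0,0,0,0,0,18]'
python3 -m inch '[0,0.03,0.03,0,0,0,18,0,0,0,0,0,0,18,0,0,0,0,0,0,18]'
```

```text
clock: 14.5
tool_pos: [0.5927, -0.2233, 0.1142]
ee_rot: [0.026, 0.923, -0.384, -0.01]
contact_force: [1.4, -2.1, 2.9]
grip_width: 0.0219
clock: 14.8
tool_pos: [0.5929, -0.2234, 0.114]
ee_rot: [0.026, 0.923, -0.384, -0.01]
contact_force: [0.5, -1.7, 6.1]
grip_width: 0.022
clock: 15.1
tool_pos: [0.593, -0.2235, 0.1139]
ee_rot: [0.026, 0.923, -0.384, -0.009]
contact_force: [-0.8, -1.5, 9.1]
grip_width: 0.0218
```

```bash
python3 -m inch '[0,0.02,0.02,0,0,0,18,0,0,0,0,0,0,18,0,0,0,0,0,0,18,0,-0.06,-0.06,0,0,0,18,0,-0.05,-0.05,0,0,0,18,0,0,0,0,0,0,18]'
python3 -m inch '[0,0,0,0,0,0,18]' 20
python3 - <<'E'
from rel import *
o,B=measure(('wrist','top'))
E
```

```text
clock: 15.7
tool_pos: [0.5922, -0.2232, 0.1143]
ee_rot: [0.026, 0.923, -0.383, -0.011]
contact_force: [-0.0, -0.6, 2.1]
grip_width: 0.0222
clock: 15.8
tool_pos: [0.5922, -0.2232, 0.1143]
ee_rot: [0.026, 0.923, -0.384, -0.011]
contact_force: [0.1, -1.3, 2.2]
grip_width: 0.0219
o [ 0.5957 -0.2049  0.0893] bar est in tin [0.001  0.0014 0.1007]
wrist hook 4793 x [-0.0154  0.0113] y -0.0005 zmax 0.1096 bow x 0.0005
wrist bar 8219 [ 0.5955 -0.2058  0.1924] x [0.5721 0.6189] yaw -1.0 in tin [ 0.0008 -0.0002  0.1031]
top hook 59 x [-0.0151  0.0141] y 0.0005 zmax 0.1092 bow x 0.0016
top bar 76 [ 0.5974 -0.2071  0.193 ] x [0.5733 0.6218] yaw -0.5 in tin [0.0021 0.0019 0.1037]
```

```bash
python3 -m inch '[0,-0.02,-0.02,0,0,0,18,0,0,0,0,0,0,23,0,0,0,0,0,0,25,0,0,0,0,0,0,27,0,0,0,0,0,0,30,0,0,0,0,0,0,34,0,0,0,0,0,0,40,0,0,0,0,0,0,46,0,0,0,0,0,0,50,0,0,0,0,0,0,50]' 20
python3 - <<'E'
from rel import *
o,B=measure(('wrist','top'))
w=cam('wrist');save('rel.png',w['img'][40:300,110:410],2)
E
```

```text
clock: 16.9
tool_pos: [0.5923, -0.2231, 0.1152]
ee_rot: [0.026, 0.923, -0.383, -0.01]
contact_force: [0.3, 0.2, 0.5]
grip_width: 0.0499
o [ 0.5958 -0.2049  0.0902] bar est in tin [0.001  0.0012 0.0998]
wrist hook 4670 x [-0.0155  0.0111] y -0.0023 zmax 0.1091 bow x 0.0001
wrist bar 8075 [ 0.5936 -0.2058  0.1925] x [0.5721 0.6189] yaw -2.2 in tin [ 0.001  -0.0022  0.1023]
top hook 53 x [-0.0152  0.0143] y -0.0015 zmax 0.1101 bow x -0.0
top bar 74 [ 0.5954 -0.2072  0.1939] x [0.5732 0.6214] yaw -0.5 in tin [ 0.0023 -0.0003  0.1037]
```

View pics/rel.png

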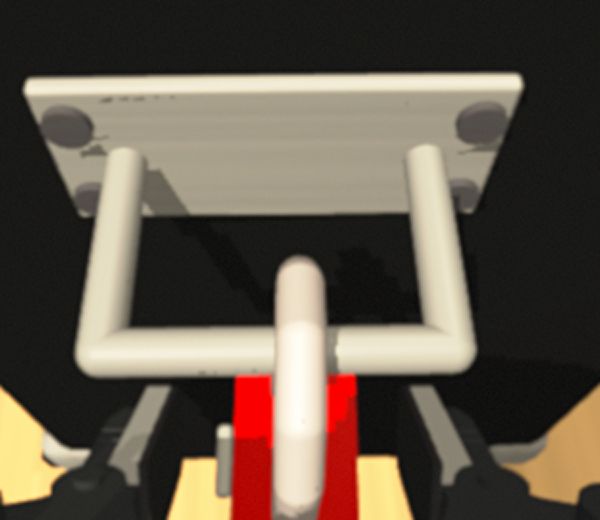

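The tin hangs from the bar by the hook at (300,370), and both fingers are clear of it. The flap side, with its grey badge at (224,460), looks flush. Now I back away along the tool axis.

```bash
python3 -m inch '[0,0,-0.3,0,0,0,50,0,0,-0.6,0,0,0,50,0,0,-0.8,0,0,0,50,0,0,-0.9,0,0,0,50,0,0,-0.9,0,0,0,50,0,0,-0.9,0,0,0,50,0,0,-0.9,0,0,0,50,0,0,-0.9,0,0,0,50,0,0,-0.4,0,0,0,50,0,0,0,0,0,0,50]'
python3 -m inch '[0,0,0,0,0,0,50,0,0,0,0,0,0,50,0,0,0,0,0,0,50,0,0,0,0,0,0,50,0,0,0,0,0,0,50,0,0,0,0,0,0,50,0,0,0,0,0,0,50,0,0,0,0,0,0,50,0,0,0,0,0,0,50,0,0,0,0,0,0,50]'
python3 - <<'E'
from tin import *
o=np.array([.5966,-.2055,.089]);B=np.array([[-.054,.9985,0],[-.9985,-.054,0],[0,0,1.]])
for r in range(2):
  for n in ['wrist','top','scene']:
    c=cam(n); uv,P,C=cloud(c); l=(P-o)@B; hsv=cv2.cvtColor(C[None],cv2.COLOR_RGB2HSV)[0]
    near=(abs(l[:,0])<.045)&(abs(l[:,1])<.04)
    k=near&((hsv[:,0]<6)|(hsv[:,0]>174))&(hsv[:,1]>150)&(l[:,2]>-.02)&(l[:,2]<.07)
    h=near&(abs(l[:,1])<.015)&(abs(l[:,0])<.02)&(l[:,2]>.105)&(l[:,2]<.13)
    print(n,'red',k.sum(),np.percentile(l[k],[2,98],axis=0).round(4).tolist() if k.sum()>5 else '','bow',h.sum(),np.median(l[h],0).round(4) if h.sum() else '')
    if r==0 and n=='wrist': a=c['img']
    if r==1 and n=='scene': b=c['img']
a=cv2.resize(a[60:300,130:410],(400,343)); b=cv2.resize(b[100:180,155:248],(400,343),interpolation=cv2.INTER_CUBIC); save('end.png',np.hstack([b,a])); print(env.sense()['clock'],env.sense()['contact_force'])
E
```

```text
clock: 18.05
tool_pos: [0.5994, -0.1051, 0.2331]
ee_rot: [0.025, 0.923, -0.383, -0.009]
contact_force: [-0.1, 0.6, -1.7]
grip_width: 0.0502
clock: 19.05
tool_pos: [0.5987, -0.1064, 0.2316]
ee_rot: [0.026, 0.923, -0.383, -0.01]
contact_force: [-0.2, -0.6, -0.2]
grip_width: 0.05
wrist red 1557 [[-0.022, -0.0187, 0.0046], [0.0361, 0.0086, 0.0534]] bow 195 [-0.0027 -0.0036  0.108 ]
top red 79 [[-0.0215, -0.0129, 0.0073], [0.0358, 0.0156, 0.0547]] bow 17 [-1.000e-04 -2.900e-03  1.074e-01]
scene red 208 [[-0.0253, -0.0378, -0.0132], [0.0358, 0.0107, 0.0524]] bow 0 
wrist red 1556 [[-0.022, -0.0186, 0.0046], [0.0361, 0.0086, 0.0535]] bow 198 [-0.0031 -0.0036  0.1079]
top red 75 [[-0.0215, -0.0127, 0.0126], [0.0357, 0.013, 0.0564]] bow 21 [ 1.000e-04 -1.300e-03  1.083e-01]
scene red 208 [[-0.0252, -0.0377, -0.0044], [0.036, 0.0107, 0.0528]] bow 0 
19.35 [-0.06631263 -0.17430657  0.25041129]
```

View pics/end.png

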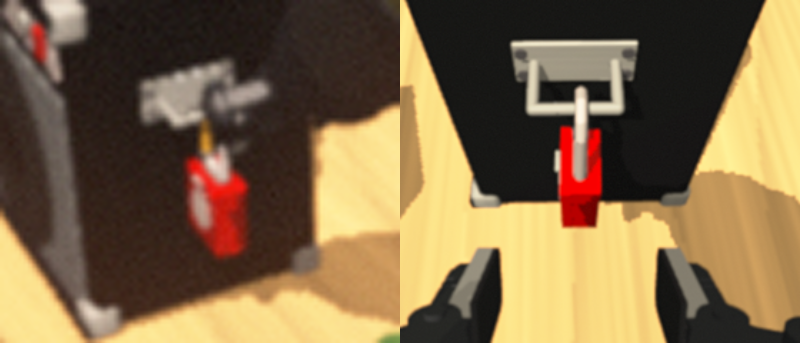

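The tin hangs free and still: in the left part it is at (215,205), with the gold gate at (207,130) shut and the flap flush. In the right part the gripper is well clear. I'm handing in.

```bash
python3 -c "
from bench import env
print(env.finish_job())"
```

```text
the job is handed in; nothing more can be done
None
```

The small red tin now hangs from the amp's eye with its flap and gate shut, and I handed the job in at about 19.4 s of the 53 s allowed. No verdict was reported.

- **Pinch and lift:** I closed the jaws on the standing tin to 22 mm, against 24 mm nominal. The flap looked shut, and I lifted the tin about 160 mm.
- **Clipping on:** I pressed the gate on until the bar's centre was about 4 mm past the hook's middle. I then lowered the tin. The side force went back to baseline, which fits the gate having sprung shut behind the bar.
- **Tug:** I pulled down with about 10 N. The bar sat about 101 mm above the tin's underside, and the hook held.
- **Release:** I opened the jaws slowly and backed the gripper away to about 0.1 m.

**Last checks:** Two readings about 0.15 s apart agreed to within sensor noise in the wrist view, the clearest one, so the tin is at rest. It looked upright in the last picture, with the gold gate and the flap shut, and the force on the tool was about zero.

**What I did not check:** The gate and flap angles were judged from pictures and jaw width, not measured. I did not re-measure the bystanders; no contact with them showed in the forces or pictures. Camera estimates of the bar differed by 2 to 3 mm, which was within what the fit needed.

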